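Swap the cleaning cartridge for ink in a push-push dock

TASK

The head cleaning is finished: change the cleaning cartridge in the ink dock (the one whose top is cut down at the front) for the new ink cartridge standing on the table. The bays have push-push latches, so press the cartridge deeper and let go to make it spring up, draw it out and put it into the wicker basket; then set the new cartridge in the empty bay, rib to the front like its neighbours, and press it until it stays latched down level with them. Leave the two other ink cartridges latched in their bays and do not disturb the glass, tub, bottle and type block.

Things in the scene. Friction and masses are not known exactly. Their poses are not given: they have to be found in the camera images.
- dock: White ink dock, fixed, 122 (own x) x 150 (own y), origin at the centre of its underside on the table, z up, front = -x (three small plates). Grey deck, top 78 above the table, with three equal top-open bays at y = +46, 0, -46. Behind them a closed latch housing, x 26 to 60, 85 high. A latched cartridge's origin is at x = -8, its bay's y, z = 14, its axes along the dock's.
- mouth_0 (a point): On the deck's top plane (z = 78 in the dock), bay 0: x = -8, y = +46, above a seated cartridge's origin; axes as the dock's. Every bay opening is 76 long (dock x -50 to 26) x 27 wide with a 3 mm chamfer. Below the deck its front 8 mm narrow to a 13 wide keyway for the rib, so a cartridge enters only with its rib to the dock's front.
- mouth_1 (a point): The same point of bay 1, the middle one (dock y = 0).
- mouth_2 (a point): The same point of bay 2 (dock y = -46).
- bay_0 (a joint): How high (m) bay 0's spring carrier (dock y = +46 mm) is above its latched place: 0 = latched, cartridge top 10 mm above the deck (88 above the table); 0.028 = sprung up, a cartridge on it stands 38 mm above the deck, its lowest 36 mm still guided in the bay; -0.005 = pressed to the stop. Starts at 0.
- bay_1 (a joint): How high (m) bay 1's spring carrier (dock y = 0 mm) is above its latched place: values as bay_0. To release: press the cartridge's top about 5 mm further down from 0 (at least 4 mm, best to the firm stop; 3 to 5 N) and let go; it rises in about half a second. While the carrier is lower than about 19 mm a hook in the notch holds the cartridge: it cannot be pulled out.
- bay_2 (a joint): How high (m) bay 2's spring carrier (dock y = -46 mm) is above its latched place: values as bay_0. To latch: press the raised cartridge down the whole 28 mm and at least 4 mm more (best to the stop) and let go; it comes back to 0 and stays. Force 2 to 5 N, then a firm stop. One more press of 5 mm releases it again.
- cleaner: Cleaning cartridge, latched in one of the bays: black block 64 (own x) x 24 (own y) x 74 high, origin at the centre of that 64 x 24 underside, z up. Key rib on the front (-x) short face, 8 deep, 10 wide, up to 56 high. Stepped top: the front 24 mm (x -32 to -8) cut down to 60 high, the rest (x -8 to 32) flat at 74. Hook notch in the back face, 20 to 32 high. 40 to 85 g.
- ink_a: Ink cartridge that stays latched in its bay: same block, rib, notch, axes and origin as the cleaner, but flat top at 74 over the whole length (x -32 to 32).
- ink_b: Second ink cartridge that stays in its bay, like ink_a.
- ink_new: The new ink cartridge, standing upright on the table left or right of the dock, like ink_a in shape, axes and origin; 60 to 130 g. Hemmed in: about 28 mm of room for a finger at its -y long face (type block beyond), the water glass behind its back (+x) end, +y side free.
- basket: Dark brown oval-cornered wicker basket on the table on the other side of the dock, 108 (own x) x 125 (own y) x 60 high, stays put (weighted base). Origin at the centre of its underside. Inside it is clear from x = -32 to 26 and y = -42 to 42, floor 12 above the table.
- water_glass: Bystander: glass of rinsing water behind the new ink cartridge's back end, 71 across, 76 high; origin at the centre of its underside.
- gesso_tub: Bystander: white tub with a brush stuck in it, behind the dock, 71 x 124 (own y) x 105 high; origin at the centre of its underside.
- bottle: Bystander: small glass bottle lying in front of the dock, 47 x 102 (own y) x 47 high; origin at the centre of its underside.
- type_block: Bystander: wooden printing letter standing beside the new ink cartridge's -y long face, 27 x 41 (own y) x 52 high; origin at the centre of its underside.
- cleaner_mid (a point): Middle of the cleaning cartridge's block, 37 above its underside on its z axis.
Not all that is in view belongs to the job. What is shaped like the ink_new but pink or red is not meant.

How it is judged (in metres and radians):
On the way:
1. the cleaning cartridge's latch is tripped and its carrier has sprung up with it (value of joint any of bay_0, bay_1, bay_2 above 0.022 m and distance of cleaner from where it was at the start of the episode above 0.02 m), for 0.1 s.
At the end, for the whole second after the job is handed in: New and two old ink cartridges upright in the three bays, rib to the front (5 mm in x, 4 mm in y, 4 mm in height), all carriers latched (joint within 3 mm of 0); cleaning cartridge resting in the basket in any attitude, its middle within the walls and under 65 mm high; all at rest (x of ink_new in the frame of dock between -0.013 and -0.003 m and z of ink_new in the frame of dock between 0.01 and 0.018 m and angle between each of ink_new, ink_a, ink_b's own z axis and vertical below 0.08 rad and angle between the x axis of each of ink_new, ink_a, ink_b and the x axis of dock, either way round below 0.12 rad and (y of ink_new in the frame of dock between 0.042 and 0.05 m or y of ink_new in the frame of dock between -0.004 and 0.004 m or y of ink_new in the frame of dock between -0.05 and -0.042 m) and x of ink_a in the frame of dock between -0.013 and -0.003 m and z of ink_a in the frame of dock between 0.01 and 0.018 m and (y of ink_a in the frame of dock between 0.042 and 0.05 m or y of ink_a in the frame of dock between -0.004 and 0.004 m or y of ink_a in the frame of dock between -0.05 and -0.042 m) and x of ink_b in the frame of dock between -0.013 and -0.003 m and z of ink_b in the frame of dock between 0.01 and 0.018 m and (y of ink_b in the frame of dock between 0.042 and 0.05 m or y of ink_b in the frame of dock between -0.004 and 0.004 m or y of ink_b in the frame of dock between -0.05 and -0.042 m) and value of joint bay_0 between -0.003 and 0.003 m and value of joint bay_1 between -0.003 and 0.003 m and value of joint bay_2 between -0.003 and 0.003 m and x of cleaner_mid in the frame of basket between -0.045 and 0.04 m and y of cleaner_mid in the frame of basket between -0.05 and 0.05 m and height (world z) of cleaner_mid below 0.065 m and contact force between cleaner and basket above 0.05 N and linear speed of each of cleaner, ink_new below 0.02 m/s); the robot touches nothing.
It fails at once if another ink cartridge is released or pulled (moved over 12 mm) (distance of any of ink_a, ink_b from where it was at the start of the episode above 0.012 m).
It fails at once if a bystander (glass, tub, bottle, type block) is moved over 25 mm or tipped (distance of any of water_glass, gesso_tub, bottle, type_block from where it was at the start of the episode above 0.025 m or angle between any of water_glass, gesso_tub, type_block's own z axis and vertical above 0.35 rad).
It also fails if it takes over 72 s, if anything falls off the work surface, if the arm or the gripper's body presses on something with over 40 N, if the wrist force passes 120 N, or if a joint passes its speed limit or range.

ROBOT

A 6-joint arm with a two-finger parallel gripper is mounted at the origin on a cart in front of the work surface, level with it; the furniture and walls round the work are solid. World frame = base frame: x ahead of the robot, y to its left, z up, the work surface at z = 0. Lengths are in mm, angles in rad, forces in N, time in s.
With the tool pointing down it reaches from about 350 to 975 mm from the base axis. Payload 4.9 kg.
Tool frame: the origin (TCP) lies midway between the tips of the shut fingers; the grasp point (between the pads) lies 19 mm behind it (pinch_z is the distance from the TCP to the grasp point, in mm); z points along the fingers, y is the line along which they close (so a half turn about z gives the same grasp; the last joint's range is limited). The gripper opens to 85 mm and grips with 20 to 120 N. Pads are 22 mm wide; open, the fingers measure 114 mm over their backs; the gripper's body (76 mm by 85 mm) begins 54 mm behind the grasp point. The pads swing forward as they close: fully open they stand 13 mm farther back than shut.
Start: joints at [-1.312, 0.053, 1.613, -0, 1.476, -0.119], TCP at [230.541, -580.906, 231.304] pointing down, gripper open.
Joint ranges: [-3.01, 3.01], [-1.01, 2.22], [0.06, 2.58], [-1.02, 4.17], [0.09, 2.62], [-3.14, 3.14]. Speed limits (rad/s): [2.57, 2.57, 3.14, 3.14, 3.14, 3.14].

INTERFACE

Orientations are given as a unit quaternion [w, x, y, z].
In Python, from bench import observe, grab_frame, get_calibration, finish_job, pinch_z gives the robot as it stands. The module is installed in compiled form; this text tells all that it offers.
- The arm moves only by the shell command python3 -m crank 'ROWS' [FORCE]. ROWS is JSON, a list of rows, each a list of 3 entries, a list of its own where there are three numbers: the opening in per cent of the stroke, from 0 (shut) to 100 (fully open), then the shift along the tool's x, y, z each as a share of 0.2 m, from -1 to 1, then the turn, a rotation vector about the tool's x, y, z each as a share of 90 degrees, from -1 to 1. In form: [[claw, [dx, dy, dz], [ax, ay, az]], ...]. A call has 1 to 20 rows; each row is the pose to reach, as a shift and turn from the pose commanded when the call began, along the tool's axes at that moment; what a row does not reach only later rows make up. A row lasts 1/12 s, in which the tool goes at most 41.7 mm and 7.16 degrees, less where a joint would pass 70% of its speed; a pose out of reach is approached as far as the arm can. A call with a number of a shift or a turn outside -1 to 1 is refused whole. A call with a gripper value outside its range is refused whole. The fingers move at their own pace and stop on an object; FORCE is the grip in N (left out, the last holds). Time passes only in rows, so rows that repeat a pose let the fingers close. It gives the time, the measured TCP pose, the force, the opening and the grip force at its end, in the units of the state.
- observe(): the state, without advancing time (a new reading comes with each control period).
- grab_frame(name): name is "side" or "top"; returns (picture, depth): 480x640x3 uint8, blue, green, red; 480x640 float32, mm along the optical axis (not along the pixel's ray), 0 where there is no reading.
- get_calibration(name): a dict with "mtx" (3x3 intrinsics, pixels), "pose" (4x4, takes a point from camera to world coordinates). Camera axes: x right, y down, z forward; pixel columns grow to the right and rows downward; lengths in mm; the calibration is good to about 2 mm. A picture is of the moment at which its call begins. get_calibration takes no time and is no camera call.
- finish_job(): hands the job in; it is judged then, once.
The state is a dict: "clock": time; "joints": joint angles; "joint_velocities": joint speeds; "joint_efforts": joint torques, N m; "eef_pos": TCP position; "tool_rot": TCP orientation; "ft_force": force on the tool from outside, world axes, zero at the start; "wrist_torque": the same for the moment, N m; "width": finger opening in mm; "grip_force": force on a finger pad.
Only numpy, scipy, OpenCV 4.12 (cv2) and the standard library are available. Lean on these libraries where they do the work, as an engineer would, in place of code of your own. Each camera call takes 0.05 s, during which the arm holds its last target. There are 200 camera calls.

## Working session

There is one attempt and no reset: what is moved stays moved. The work goes in short steps, Python scripts to look and compute and a shell command to move; the robot and the scene stay as the last step left them, time stands still between calls to the robot, and variables do not carry over. Pictures are saved under pics/ and viewed, at most 10 in all, crops included, and the job is handed in when it is done.

```bash
mkdir -p pics; cat > h.py <<'E'
import numpy as np, cv2
from bench import *
def save(n,f):
    p,d=grab_frame(n); cv2.imwrite(f,p); np.save('/tmp/%s_d.npy'%n,d); np.save('/tmp/%s_p.npy'%n,p); return p,d
def cloud(n,d):
    c=get_calibration(n);K=np.array(c['mtx']);T=np.array(c['pose'])
    v,u=np.mgrid[:d.shape[0],:d.shape[1]]
    P=np.stack([(u-K[0,2])/K[0,0]*d,(v-K[1,2])/K[1,1]*d,d],-1)
    W=P@T[:3,:3].T+T[:3,3]; W[d<=0]=np.nan; return W
E
python3 - <<'E'
from h import *
for n in('side','top'):
    p,d=save(n,f'pics/{n}0.png'); print(n,get_calibration(n)['pose'],get_calibration(n)['mtx'],(d>0).mean())
s=observe();print(s['eef_pos'],s['tool_rot'],s['clock'],pinch_z)
E
```

```text
side [[ 9.99793434e-01  1.43218969e-02  1.44212300e-02  5.80309164e+02]
 [-8.33481050e-03 -3.58229150e-01  9.33596490e-01 -7.88563575e+02]
 [ 1.85369776e-02 -9.33523840e-01 -3.58035782e-01  3.85632983e+02]
 [ 0.00000000e+00  0.00000000e+00  0.00000000e+00  1.00000000e+00]] [[443.88442638   0.         324.87782759]
 [  0.         443.88442638 233.69288985]
 [  0.           0.           1.        ]] 0.9383658854166667
top [[-5.78515549e-03 -9.97895085e-01  6.45904967e-02  5.10883199e+02]
 [-9.99524987e-01  7.72571221e-03  2.98347725e-02 -1.04433933e+01]
 [-3.02709804e-02 -6.43872166e-02 -9.97465766e-01  9.23191080e+02]
 [ 0.00000000e+00  0.00000000e+00  0.00000000e+00  1.00000000e+00]] [[437.98268238   0.         313.83156061]
 [  0.         437.98268238 239.29221841]
 [  0.           0.           1.        ]] 0.9962434895833333
[ 230.41404802 -580.3675376   230.1765683 ] [-9.45572513e-04  9.82208721e-01  1.87790128e-01 -5.48029883e-05] 0.1 18.700000000000003
```

View pics/top0.png

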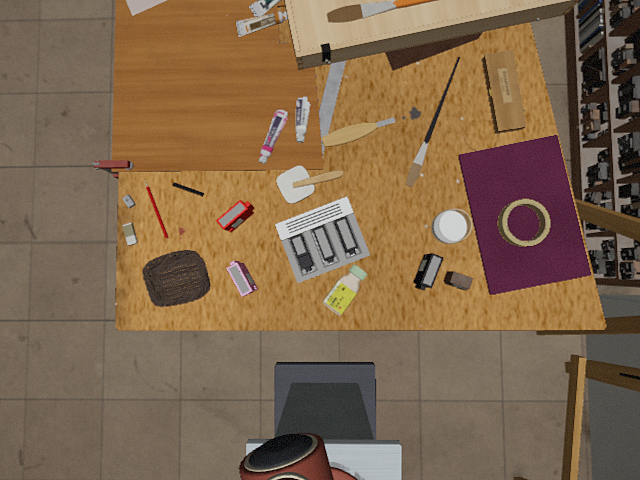

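View pics/side0.png

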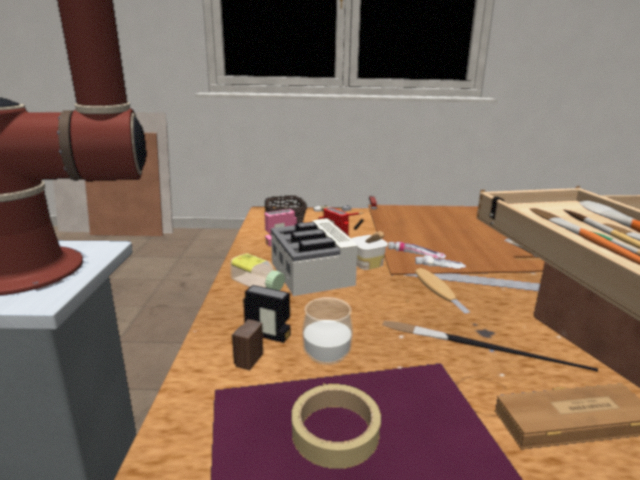

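```bash
python3 - <<'E'
from h import *
p=np.load('/tmp/top_p.npy');q=np.load('/tmp/side_p.npy')
a=cv2.resize(p[190:290,265:375],(440,400),interpolation=3);b=cv2.resize(p[240:300,410:480],(350,300),interpolation=3)
c=cv2.resize(q[275:375,220:360],(420,300),interpolation=3);e=cv2.resize(p[240:315,135:265],(350,202),interpolation=3)
im=np.zeros((600,800,3),np.uint8);im[:400,:440]=a;im[:300,445:795]=b;im[300:,:0]=0
im[300:600,380:800]=c;im[400:600,:350]=e[:200];cv2.imwrite('pics/crop.png',im)
W=cloud('top',np.load('/tmp/top_d.npy'))
for n,(u0,u1,v0,v1),z0,z1 in [('dockdeckhousing',(265,380,190,290),73,95),('new',(412,445,248,295),60,90),('block',(443,478,265,295),40,70),('glass',(430,472,205,247),50,100),('basket',(138,215,245,312),50,75),('bottle',(320,372,262,318),25,60),('tub',(272,320,160,205),80,130)]:
    w=W[v0:v1,u0:u1].reshape(-1,3); w=w[(w[:,2]>z0)&(w[:,2]<z1)]
    r=cv2.minAreaRect(w[:,:2].astype(np.float32)); print(n,len(w),np.round(r[0]),np.round(r[1]),round(r[2],1),'z',np.nanpercentile(w[:,2],[5,50,95]).round(1))
# heights along line of each cartridge: black-ish pixels in dock
z=W[190:290:2,265:375:2,2]
print('\n'.join(' '.join('%3d'%x if x==x else ' . ' for x in r) for r in z[18:48,5:52]))
E
```

```text
dockdeckhousing 4477 [565.  -0.] [122. 150.] 20.9 z [74.8 82.4 89.2]
new 462 [ 504. -210.] [25. 64.] 67.1 z [67.  72.9 75.6]
block 298 [ 484. -272.] [41. 27.] 70.0 z [45.5 50.7 53.1]
glass 367 [ 592. -257.] [65. 65.] 49.5 z [52.2 67.1 76. ]
basket 1091 [491. 294.] [106. 122.] 15.9 z [51.4 56.1 59.9]
bottle 1075 [475. -33.] [ 79. 104.] 61.5 z [31.7 43.6 47.5]
tub 29 [685.   7.] [13. 12.] 43.7 z [80.5 82.2 87.1]
 82  85  84  84  84  85  86  84  84  83  83  85  84  83  84  83  84  86  83  82  82  81  69  85  87  76  75  74  76  75  67  86  85  89  89  88  88  87  76  75  76  79   1  -1  -1  -3  -2
 -1  80  85  83  85  84  86  83  87  82  85  83  82  83  87  84  84  85  84  75  88  85  88  87  88  74  72  75  78  76  75  86  87  84  89  88  82  86  76  78  75  78  -1   1  -1   0   0
  1  82  84  85  82  84  85  84  84  80  82  83  86  85  84  84  80  77  51  85  87  86  88  89  88  47  76  78  77  77  75  83  88  88  88  88  86  88  75  79  78  76  78   0  -2   0   0
  0  -2  85  83  82  81  84  83  85  86  82  81  83  80  78  75  75  77  76  89  87  88  85  87  87  88  75  76  78  77  7
[... 4253 characters left out ...]
  77  .   77  78  75  -2   1  -2  -2   0  -1   0   0   0  -1  -1   1   0   0  29  38  40  41  41  41  37  35  33  34  34  32  26  -2  -2
  1   0  -1   0   0  -2  -1   0  -1  -1   0  77  77  78  75   0  -3  -1  -2   0  -1   0  -1  -1  -1  -2  -4   1   0   0   3   0  39  40  41  42  44  44  43  36  38  35  30  23   0   0   0
  0  -5   0   0   2  -2  -3   0   0   0   0  79  77   1   0   0   0   0   1  -2   0  -4  -2  -2   0   2  -1  -1  -1   0   0  40  42  44  44  44  42  44  42  42  40  37  29  -1  -1  -1   0
  0  -2   2   2   0  -2  -1  -1   0   1   4  -2   0  -3   0  -2  -2   0   0   0   0   0   1  -1  -2  -2   0  -2   0  -1  38  44  41  42  44  44  40  42  43  43  41  39  30  -1   0   0  -1
```

View pics/crop.png

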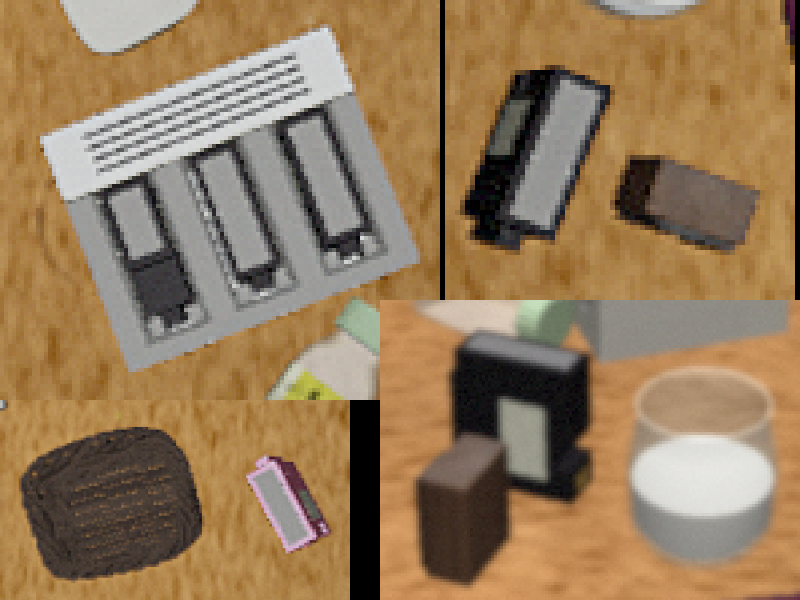

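Top view: the cleaner is in bay 0, the left bay, at about (302,255), with its front step visible. The new cartridge is at (428,270) with its rib at the lower left, the basket is at (177,278), and the tool is already almost aligned with the dock. I'm moving over bay 0 with the fingers shut.

```bash
cat >> h.py <<'E'
from scipy.spatial.transform import Rotation as Ro
DOCK=(np.array([565.,0.]),20.9)
def dk(x,y,D=None):
    o,a=D or DOCK; a=np.radians(a); return o+np.array([x*np.cos(a)-y*np.sin(a),x*np.sin(a)+y*np.cos(a)])
def go(xy,z,yaw):
    """shares for a shift to world xy,z and tool-x yaw (deg)"""
    s=observe();w=s['tool_rot'];R=Ro.from_quat([w[1],w[2],w[3],w[0]]);M=R.as_matrix()
    d=M.T@(np.array([*xy,z])-s['eef_pos'])/200
    y0=np.degrees(np.arctan2(M[1,0],M[0,0])); 
    T=Ro.from_euler('z',yaw,degrees=True)*Ro.from_euler('x',180,degrees=True)
    r=(R.inv()*T).as_rotvec(degrees=True)/90
    print('t',round(s['clock'],2),'pos',np.round(s['eef_pos'],1),'yaw',round(y0,2),'shift',np.round(d,4),'turn',np.round(r,4),'F',np.round(s['ft_force'],1),'w',round(s['width'],1))
E
python3 -m crank '[[0,[0.88,-0.77,0.1],[0,0,0.008]],[0,[0.88,-0.77,0.1],[0,0,0.008]],[0,[0.88,-0.77,0.1],[0,0,0.008]],[0,[0.88,-0.77,0.1],[0,0,0.008]],[0,[0.88,-0.77,0.1],[0,0,0.008]],[0,[0.88,-0.77,0.1],[0,0,0.008]]]'
python3 -m crank '[[0,[0.88,-0.77,0],[0,0,0]],[0,[0.88,-0.77,0],[0,0,0]],[0,[0.88,-0.77,0],[0,0,0]],[0,[0.88,-0.77,0],[0,0,0]],[0,[0.88,-0.77,0],[0,0,0]],[0,[0.88,-0.77,0],[0,0,0]]]'
python3 -m crank '[[0,[0.86,-0.76,0],[0,0,0]],[0,[0.86,-0.76,0],[0,0,0]],[0,[0.86,-0.76,0],[0,0,0]],[0,[0.86,-0.76,0],[0,0,0]],[0,[0.86,-0.76,0],[0,0,0]],[0,[0.86,-0.76,0],[0,0,0]],[0,[0.86,-0.76,0],[0,0,0]],[0,[0.86,-0.76,0],[0,0,0]]]'
python3 - <<'E'
from h import *
go(dk(0,46),110,20.9)
E
```

```text
clock: 0.6
eef_pos: [338.1, -369.4, 210.2]
tool_rot: [-0.001, 0.983, 0.182, 0.0]
ft_force: [-0.1, -0.5, -0.2]
width: 12.4
grip_force: 0.0
clock: 1.1
eef_pos: [447.5, -162.8, 211.0]
tool_rot: [-0.001, 0.983, 0.183, 0.0]
ft_force: [0.8, 0.4, -0.0]
width: -0.0
grip_force: 0.0
clock: 1.77
eef_pos: [552.8, 38.1, 210.5]
tool_rot: [0.0, 0.983, 0.183, -0.001]
ft_force: [0.1, 0.3, 0.5]
width: 0.2
grip_force: 0.0
t 1.77 pos [552.8  38.1 210.5] yaw 21.06 shift [-0.0103 -0.03    0.5027] turn [-0.0002  0.001   0.0018] F [0.1 0.3 0.5] w 0.2
```

```bash
python3 -m crank '[[0,[-0.01,-0.03,0.25],[0,0,0.002]],[0,[-0.01,-0.03,0.5],[0,0,0.002]],[0,[-0.01,-0.03,0.58],[0,0,0.002]],[0,[-0.01,-0.03,0.58],[0,0,0.002]],[0,[-0.01,-0.03,0.58],[0,0,0.002]],[0,[-0.01,-0.03,0.58],[0,0,0.002]]]'
python3 - <<'E'
from h import *
go(dk(0,46),88,20.9)
p,d=save('top','pics/a.png');W=cloud('top',d)
w=W[190:300,255:385].reshape(-1,3)
for z0,z1 in((65,95),):
    w=w[(w[:,2]>z0)&(w[:,2]<z1)];print(cv2.minAreaRect(w[:,:2].astype(np.float32)))
cv2.imwrite('pics/a.png',cv2.resize(p[180:300,255:385],(650,600),interpolation=3))
E
```

```text
clock: 2.27
eef_pos: [550.1, 41.2, 97.4]
tool_rot: [0.0, 0.984, 0.179, 0.001]
ft_force: [0.4, 0.2, 0.7]
width: 0.2
grip_force: 0.0
t 2.27 pos [550.1  41.2  97.4] yaw 20.67 shift [-0.0041 -0.0111  0.047 ] turn [ 0.0008 -0.0014 -0.0025] F [0.4 0.2 0.7] w 0.2
((565.2891235351562, -0.4059295654296875), (122.1473617553711, 150.1602325439453), 20.786659240722656)
```

View pics/a.png

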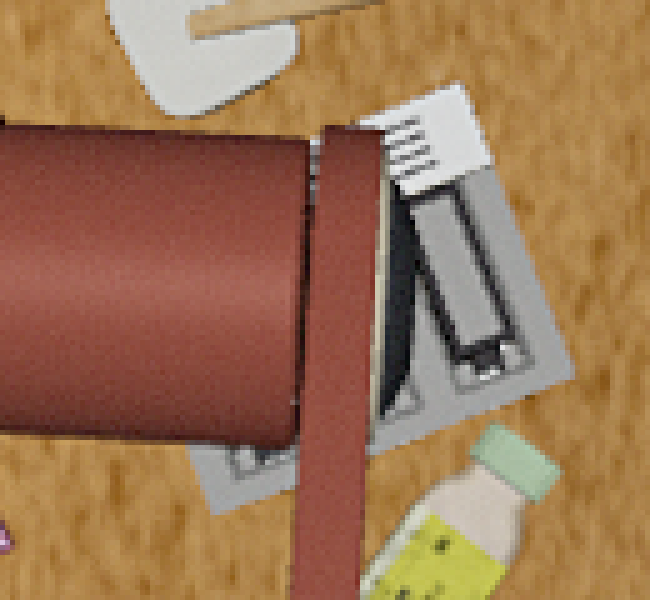

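The arm covers bay 0 from above, but the dock pose holds. Now I press down to the stop.

```bash
python3 -m crank '[[0,[-0.004,-0.01,0.04],[0,0,0]],[0,[-0.004,-0.01,0.06],[0,0,0]],[0,[-0.004,-0.01,0.07],[0,0,0]],[0,[-0.004,-0.01,0.075],[0,0,0]],[0,[-0.004,-0.01,0.075],[0,0,0]],[0,[-0.004,-0.01,0.075],[0,0,0]]]'
```

```text
clock: 2.82
eef_pos: [549.7, 43.6, 83.0]
tool_rot: [0.001, 0.984, 0.18, 0.002]
ft_force: [0.2, -0.7, 7.4]
width: 0.4
grip_force: 3.8
```

```bash
python3 -m crank '[[0,[0,0,0.007],[0,0,0]],[0,[0,0,0.007],[0,0,0]],[0,[0,0,0.007],[0,0,0]]]'
python3 -m crank '[[0,[0,0,-0.1],[0,0,0]],[0,[0,0,-0.25],[0,0,0]],[0,[0,0,-0.35],[0,0,0]],[10,[0,0,-0.35],[0,0,0]],[45,[0,0,-0.35],[0,0,0]],[45,[0,0,-0.35],[0,0,0]],[45,[0,0,-0.35],[0,0,0]],[45,[0,0,-0.35],[0,0,0]]]'
python3 - <<'E'
from h import *
p,d=save('side','pics/b.png');W=cloud('side',d)
o=np.degrees(0)
go(dk(4,46),89,20.9)
cv2.imwrite('pics/b.png',cv2.resize(p[150:310,220:400],(675,600),interpolation=3))
E
```

```text
clock: 3.07
eef_pos: [550.2, 43.6, 82.9]
tool_rot: [0.001, 0.984, 0.18, 0.003]
ft_force: [-2.6, 0.1, 12.4]
width: 0.1
grip_force: 6.6
clock: 3.73
eef_pos: [546.5, 43.8, 147.0]
tool_rot: [-0.0, 0.984, 0.18, -0.002]
ft_force: [-0.3, 0.0, -0.7]
width: 38.4
grip_force: 0.0
t 3.78 pos [546.7  43.8 147.2] yaw 20.75 shift [0.0283 0.0075 0.2911] turn [-0.0007  0.0016 -0.0017] F [ 0.1 -0.6  0.7] w 38.4
```

View pics/b.png

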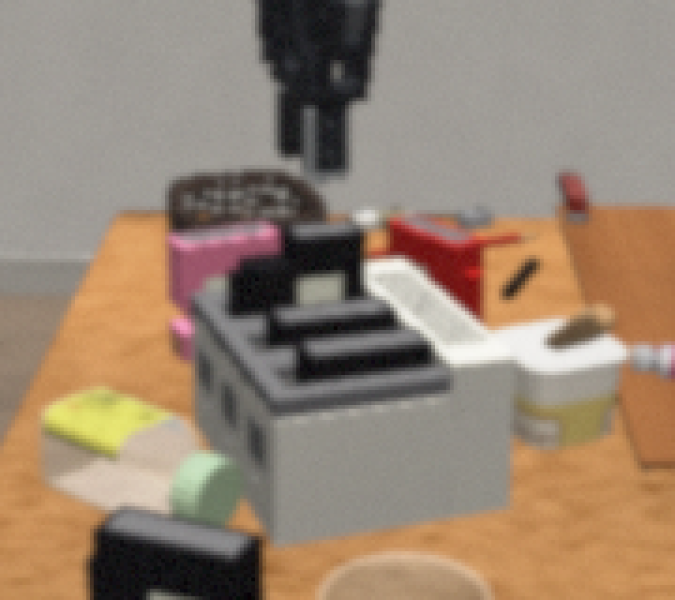

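The cleaner has sprung up, standing at (320,260) above its neighbours. I descend and grip the tall part.

```bash
python3 -m crank '[[45,[0.028,0.007,0.1],[0,0,0]],[45,[0.028,0.007,0.2],[0,0,0]],[45,[0.028,0.007,0.27],[0,0,0]],[45,[0.028,0.007,0.29],[0,0,0]],[45,[0.028,0.007,0.29],[0,0,0]],[45,[0.028,0.007,0.29],[0,0,0]]]' 30
python3 -m crank '[[20,[0,0,0],[0,0,0]],[20,[0,0,0],[0,0,0]],[20,[0,0,0],[0,0,0]],[20,[0,0,0],[0,0,0]],[20,[0,0,0],[0,0,0]],[20,[0,0,0],[0,0,0]]]' 30
python3 - <<'E'
from h import *
go(dk(4,46),89,20.9)
E
```

```text
clock: 4.28
eef_pos: [553.4, 44.4, 91.0]
tool_rot: [-0.0, 0.984, 0.18, -0.0]
ft_force: [-0.0, 0.3, -0.2]
width: 38.8
grip_force: 0.0
clock: 4.78
eef_pos: [554.1, 44.4, 91.8]
tool_rot: [0.0, 0.984, 0.18, 0.001]
ft_force: [-0.2, 0.2, 2.1]
width: 23.2
grip_force: 35.2
t 4.78 pos [554.1  44.4  91.8] yaw 20.75 shift [-0.0084 -0.0033  0.0138] turn [ 0.0005 -0.0012 -0.0017] F [-0.2  0.2  2.1] w 23.2
```

```bash
python3 -m crank '[[10,[0,0,-0.05],[0,0,0]],[10,[0,0,-0.1],[0,0,0]],[10,[0,0,-0.2],[0,0,0]],[10,[0,0,-0.3],[0,0,0]],[10,[0,0,-0.45],[0,0,0]],[10,[0,0,-0.6],[0,0,0]],[10,[0,0,-0.6],[0,0,0]],[10,[0,0,-0.6],[0,0,0]]]' 30
python3 - <<'E'
from h import *
p,d=save('side','pics/c.png')
B=(np.array([491.,294.]),15.9)
o,a=B
# tool grips cartridge at its x=+12; want cartridge x along +-basket y, block+rib centre (x=-4) at basket (-3,0)
for ya in (a+90,a-90):
    u=np.array([np.cos(np.radians(ya)),np.sin(np.radians(ya))]); go(dk(-3,0,B)+16*u,200,ya)
cv2.imwrite('pics/c.png',cv2.resize(p[100:300,220:400],(540,600),interpolation=3))
E
```

```text
clock: 5.45
eef_pos: [554.5, 44.5, 214.5]
tool_rot: [0.001, 0.984, 0.18, 0.002]
ft_force: [0.0, -0.4, -1.2]
width: 23.3
grip_force: 34.9
t 5.5 pos [553.3  44.5 212. ] yaw 20.75 shift [ 0.1423 -1.3581  0.0599] turn [ 6.000e-04 -3.000e-04 -9.461e-01] F [-0.1  0.2 -0.2] w 23.4
t 5.5 pos [553.3  44.5 212. ] yaw 20.75 shift [ 0.1288 -1.1986  0.0599] turn [-3.0000e-04 -6.0000e-04  1.0539e+00] F [-0.1  0.2 -0.2] w 23.4
```

View pics/c.png

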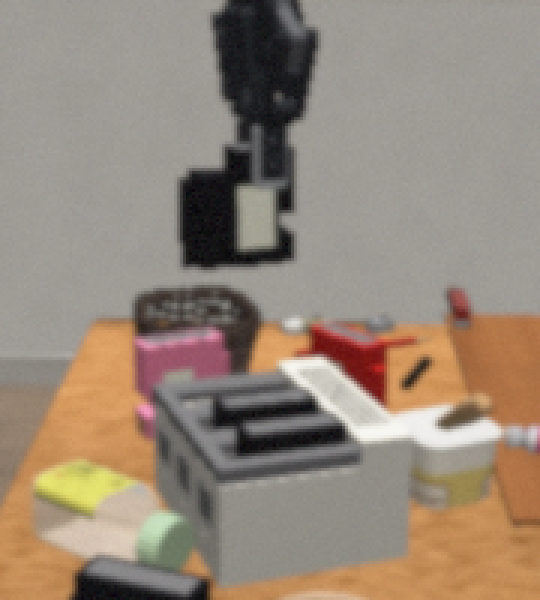

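```bash
python3 -m crank '[[10,[0.02,-0.1,0],[0,0,-0.07]],[10,[0.04,-0.2,0],[0,0,-0.14]],[10,[0.06,-0.3,0],[0,0,-0.21]],[10,[0.06,-0.4,0],[0,0,-0.28]],[10,[0.08,-0.5,0],[0,0,-0.35]],[10,[0.1,-0.6,0],[0,0,-0.42]],[10,[0.1,-0.7,0],[0,0,-0.49]],[10,[0.12,-0.8,0],[0,0,-0.56]],[10,[0.14,-0.9,0],[0,0,-0.63]],[10,[0.14,-1,0],[0,0,-0.7]],[10,[0.14,-1,0],[0,0,-0.77]],[10,[0.14,-1,0],[0,0,-0.84]],[10,[0.14,-1,0],[0,0,-0.91]],[10,[0.14,-1,0],[0,0,-0.946]],[10,[0.14,-1,0],[0,0,-0.946]],[10,[0.14,-1,0],[0,0,-0.946]]]' 30
python3 - <<'E'
from h import *
B=(np.array([491.,294.]),15.9);o,a=B;ya=a+90
u=np.array([np.cos(np.radians(ya)),np.sin(np.radians(ya))]); go(dk(-3,0,B)+16*u,66,ya)
E
```

```text
clock: 6.83
eef_pos: [507.6, 241.1, 209.2]
tool_rot: [-0.001, 0.603, 0.798, -0.001]
ft_force: [0.6, -0.0, -0.4]
width: 23.4
grip_force: 34.8
t 6.83 pos [507.6 241.1 209.2] yaw 105.8 shift [ 0.3572 -0.0207  0.7158] turn [-0.0022  0.     -0.0012] F [ 0.6 -0.  -0.4] w 23.4
```

```bash
python3 -m crank '[[10,[0.18,-0.01,0],[0,0,0]],[10,[0.357,-0.02,0],[0,0,0]],[10,[0.357,-0.02,0.1],[0,0,0]],[10,[0.357,-0.02,0.2],[0,0,0]],[10,[0.357,-0.02,0.3],[0,0,0]],[10,[0.357,-0.02,0.4],[0,0,0]],[10,[0.357,-0.02,0.5],[0,0,0]],[10,[0.357,-0.02,0.6],[0,0,0]],[10,[0.357,-0.02,0.68],[0,0,0]],[10,[0.357,-0.02,0.7],[0,0,0]],[10,[0.357,-0.02,0.7],[0,0,0]]]' 30
python3 - <<'E'
from h import *
B=(np.array([491.,294.]),15.9);o,a=B;ya=a+90
u=np.array([np.cos(np.radians(ya)),np.sin(np.radians(ya))]); go(dk(-3,0,B)+16*u,64,ya)
E
```

```text
clock: 7.75
eef_pos: [483.6, 308.1, 68.6]
tool_rot: [-0.001, 0.603, 0.798, -0.002]
ft_force: [-0.1, 0.3, -0.8]
width: 23.3
grip_force: 34.8
t 7.75 pos [483.6 308.1  68.6] yaw 105.83 shift [0.0021 0.0012 0.0229] turn [-0.0031  0.0005 -0.0008] F [-0.1  0.3 -0.8] w 23.3
```

Down 4 mm more, open a little, and rise.

```bash
python3 -m crank '[[10,[0,0,0.02],[0,0,0]],[10,[0,0,0.02],[0,0,0]],[42,[0,0,0.02],[0,0,0]],[42,[0,0,0.02],[0,0,0]],[42,[0,0,0.02],[0,0,0]],[42,[0,0,0.02],[0,0,0]],[42,[0,0,-0.1],[0,0,0]],[42,[0,0,-0.3],[0,0,0]],[42,[0,0,-0.5],[0,0,0]],[42,[0,0,-0.7],[0,0,0]],[42,[0,0,-0.7],[0,0,0]]]'
python3 - <<'E'
from h import *
# new cartridge: precise
W=cloud('top',np.load('/tmp/top_d.npy'))  # last top picture (arm was over dock)
w=W[248:295,412:445].reshape(-1,3);w=w[(w[:,2]>66)&(w[:,2]<85)]
r=cv2.minAreaRect(w[:,:2].astype(np.float32));print(r)
(xy,(a,b),t)=r; yaw=t if a>b else t-90
go(xy,200,yaw)
p,d=save('side','pics/d.png');cv2.imwrite('pics/d.png',cv2.resize(p[130:300,220:400],(635,600),interpolation=3))
E
```

```text
clock: 8.67
eef_pos: [489.8, 311.1, 222.3]
tool_rot: [0.004, 0.603, 0.798, 0.008]
ft_force: [0.2, 0.1, 0.6]
width: 35.6
grip_force: 0.0
((504.42822265625, -210.05490112304688), (24.78120231628418, 63.82820129394531), 67.87137603759766)
t 8.67 pos [489.8 311.1 222.3] yaw 105.89 shift [-2.5267 -0.6447  0.093 ] turn [ 0.004  -0.0133  1.4224] F [0.2 0.1 0.6] w 35.6
```

View pics/d.png

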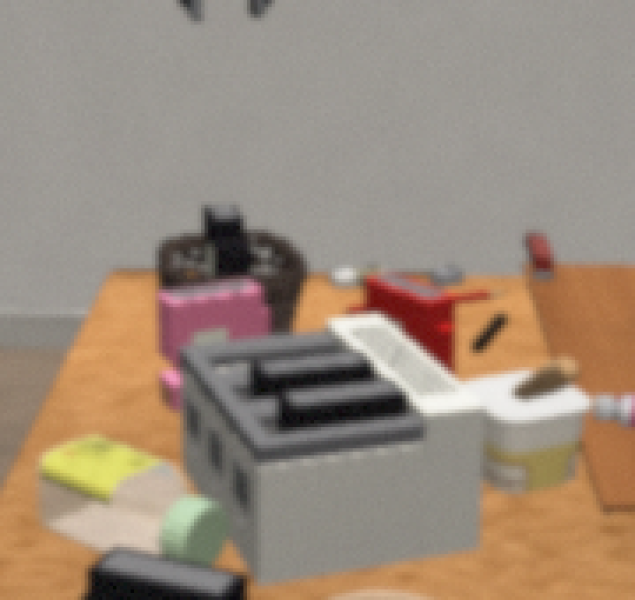

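The cleaner is standing in the basket at (225,240) and bay 0 is empty. Next is the new cartridge.

```bash
python3 -m crank '[[45,[-0.1,-0.03,0],[0,0,0.07]],[45,[-0.2,-0.06,0],[0,0,0.14]],[45,[-0.3,-0.09,0],[0,0,0.21]],[45,[-0.4,-0.12,0],[0,0,0.28]],[45,[-0.5,-0.15,0],[0,0,0.35]],[45,[-0.6,-0.18,0],[0,0,0.42]],[45,[-0.7,-0.2,0],[0,0,0.49]],[45,[-0.8,-0.22,0],[0,0,0.56]],[45,[-0.9,-0.24,0],[0,0,0.63]],[45,[-1,-0.25,0],[0,0,0.7]],[45,[-1,-0.25,0],[0,0,0.77]],[45,[-1,-0.25,0],[0,0,0.84]],[45,[-1,-0.25,0],[0,0,0.91]],[45,[-1,-0.25,0],[0,0,0.98]],[45,[-1,-0.25,0],[0,0,0.98]]]'
python3 - <<'E'
from h import *
go((504.4,-210),200,-22.5)
E
```

```text
clock: 9.97
eef_pos: [491.3, 102.8, 209.7]
tool_rot: [-0.0, 0.988, 0.153, -0.001]
ft_force: [0.1, 0.6, 0.4]
width: 38.4
grip_force: 0.0
t 9.97 pos [491.3 102.8 209.7] yaw 17.57 shift [-0.4098  1.5105  0.0483] turn [1.000e-04 1.200e-03 4.452e-01] F [0.1 0.6 0.4] w 38.4
```

```bash
python3 -m crank '[[45,[-0.04,0.15,0],[0,0,0.07]],[45,[-0.08,0.3,0],[0,0,0.14]],[45,[-0.12,0.45,0],[0,0,0.21]],[45,[-0.16,0.6,0],[0,0,0.28]],[45,[-0.2,0.75,0],[0,0,0.35]],[45,[-0.25,0.9,0],[0,0,0.42]],[45,[-0.27,1,0],[0,0,0.445]],[45,[-0.27,1,0],[0,0,0.445]],[45,[-0.27,1,0],[0,0,0.445]]]'
python3 - <<'E'
from h import *
go((504.4,-210),140,-22.5)
E
```

```text
clock: 10.72
eef_pos: [500.9, -104.6, 210.1]
tool_rot: [-0.0, 0.981, -0.194, -0.001]
ft_force: [-0.4, -0.1, 0.0]
width: 38.5
grip_force: 0.0
t 10.72 pos [ 500.9 -104.6  210.1] yaw -22.33 shift [0.217  0.4807 0.35  ] turn [-0.0002  0.001   0.0019] F [-0.4 -0.1  0. ] w 38.5
```

```bash
python3 -m crank '[[45,[0.05,0.1,0.1],[0,0,0.002]],[45,[0.1,0.25,0.2],[0,0,0.002]],[45,[0.16,0.38,0.3],[0,0,0.002]],[45,[0.217,0.48,0.35],[0,0,0.002]],[45,[0.217,0.48,0.35],[0,0,0.002]],[45,[0.217,0.48,0.35],[0,0,0.002]],[45,[0.217,0.48,0.35],[0,0,0.002]]]'
python3 - <<'E'
from h import *
W=cloud('side',np.load('/tmp/side_d.npy'))
w=W[280:350,235:300].reshape(-1,3);w=w[(w[:,2]>66)&(w[:,2]<85)]
print(cv2.minAreaRect(w[:,:2].astype(np.float32)),np.median(w[:,2]))
go((504.4,-210),50,-22.5)
E
```

```text
clock: 11.3
eef_pos: [505.1, -208.1, 141.1]
tool_rot: [-0.0, 0.981, -0.194, 0.0]
ft_force: [0.0, 0.6, 0.1]
width: 38.7
grip_force: 0.0
((505.6018371582031, -214.59335327148438), (25.37040901184082, 64.31178283691406), 66.84124755859375) 73.24492740238207
t 11.3 pos [ 505.1 -208.1  141.1] yaw -22.42 shift [3.000e-04 1.050e-02 4.556e-01] turn [-0.0004  0.0001  0.0009] F [0.  0.6 0.1] w 38.7
```

```bash
python3 -m crank '[[45,[0.003,0.016,0.1],[0,0,0]],[45,[0.003,0.016,0.2],[0,0,0]],[45,[0.003,0.016,0.3],[0,0,0]],[45,[0.003,0.016,0.4],[0,0,0]],[45,[0.003,0.016,0.455],[0,0,0]],[45,[0.003,0.016,0.455],[0,0,0]],[45,[0.003,0.016,0.455],[0,0,0]],[20,[0.003,0.016,0.455],[0,0,0]],[10,[0.003,0.016,0.455],[0,0,0]],[10,[0.003,0.016,0.455],[0,0,0]],[10,[0.003,0.016,0.455],[0,0,0]],[10,[0.003,0.016,0.455],[0,0,0]],[10,[0.003,0.016,0.455],[0,0,0]]]' 35
python3 - <<'E'
from h import *
W=cloud('side',np.load('/tmp/side_d.npy'))
go((504.4,-210),50,-22.5)
w=W[190:310,260:400].reshape(-1,3)
w=w[(w[:,2]>70)&(w[:,2]<95)&(abs(w[:,0]-565)<100)&(abs(w[:,1])<100)]
print(cv2.minAreaRect(w[:,:2].astype(np.float32)))
E
```

```text
clock: 12.38
eef_pos: [505.6, -213.2, 51.9]
tool_rot: [0.0, 0.981, -0.196, 0.002]
ft_force: [0.5, 0.7, 5.5]
width: 23.4
grip_force: 35.3
t 12.38 pos [ 505.6 -213.2   51.9] yaw -22.55 shift [-0.0116 -0.0123  0.0096] turn [-0.     -0.0021 -0.0005] F [0.5 0.7 5.5] w 23.4
((566.399169921875, -3.630523681640625), (123.19853210449219, 155.23834228515625), 20.676586151123047)
```

```bash
python3 -m crank '[[10,[0,0,-0.05],[0,0,0]],[10,[0,0,-0.15],[0,0,0]],[10,[0,0,-0.3],[0,0,0]],[10,[0,0,-0.45],[0,0,0]],[10,[0,0,-0.65],[0,0,0]],[10,[0,0,-0.65],[0,0,0]],[10,[0,0,-0.65],[0,0,0]]]'
python3 - <<'E'
from h import *
DOCK=(np.array([565.4,-.6]),20.85)
go(dk(-7,46,DOCK),180,20.85)
E
```

```text
clock: 12.97
eef_pos: [505.8, -213.6, 183.9]
tool_rot: [0.001, 0.981, -0.196, 0.003]
ft_force: [-0.6, -0.2, -1.3]
width: 23.8
grip_force: 34.5
t 12.97 pos [ 505.8 -213.6  183.9] yaw -22.55 shift [-0.3165 -1.241   0.0159] turn [ 0.0023 -0.0038 -0.4822] F [-0.6 -0.2 -1.3] w 23.8
```

```bash
python3 -m crank '[[10,[-0.04,-0.15,0],[0,0,-0.07]],[10,[-0.08,-0.3,0],[0,0,-0.14]],[10,[-0.12,-0.45,0],[0,0,-0.21]],[10,[-0.16,-0.6,0],[0,0,-0.28]],[10,[-0.2,-0.75,0],[0,0,-0.35]],[10,[-0.24,-0.9,0],[0,0,-0.42]],[10,[-0.3,-1,0],[0,0,-0.482]],[10,[-0.3,-1,0],[0,0,-0.482]],[10,[-0.3,-1,0],[0,0,-0.482]],[10,[-0.3,-1,0],[0,0,-0.482]]]'
python3 - <<'E'
from h import *
DOCK=(np.array([565.4,-.6]),20.85)
go(dk(-7,46,DOCK),150,20.85)
E
```

```text
clock: 13.8
eef_pos: [524.6, -5.1, 178.5]
tool_rot: [-0.0, 0.984, 0.18, -0.001]
ft_force: [-0.1, 0.5, -1.2]
width: 23.4
grip_force: 34.7
t 13.8 pos [524.6  -5.1 178.5] yaw 20.78 shift [ 0.1636 -0.1786  0.1424] turn [-0.0005  0.0015 -0.0008] F [-0.1  0.5 -1.2] w 23.4
```

```bash
python3 -m crank '[[10,[0.05,-0.05,0],[0,0,0]],[10,[0.1,-0.1,0],[0,0,0]],[10,[0.163,-0.178,0],[0,0,0]],[10,[0.163,-0.178,0.1],[0,0,0]],[10,[0.163,-0.178,0.2],[0,0,0]],[10,[0.163,-0.178,0.2],[0,0,0]],[10,[0.163,-0.178,0.2],[0,0,0]],[10,[0.163,-0.178,0.2],[0,0,0]]]'
python3 - <<'E'
from h import *
DOCK=(np.array([565.4,-.6]),20.85)
p,d=save('side','pics/e.png')
s=[observe()['eef_pos']]
for i in range(3): grab_frame('side'); s.append(observe()['eef_pos'])
print(np.mean(s,0), dk(-7,46,DOCK)); go(dk(-7,46,DOCK),115,20.85)
cv2.imwrite('pics/e.png',cv2.resize(p[190:290,260:380],(720,600),interpolation=3))
E
```

```text
clock: 14.47
eef_pos: [543.6, 39.2, 140.5]
tool_rot: [0.0, 0.984, 0.18, 0.0]
ft_force: [0.5, 0.4, -0.5]
width: 23.5
grip_force: 34.7
[544.11698426  39.4679856  141.36445662] [542.48595163  39.89625152]
t 14.67 pos [544.1  39.7 141.3] yaw 20.8 shift [-0.0072 -0.004   0.1316] turn [ 0.0006 -0.0013 -0.0006] F [-0.4 -0.1 -0.4] w 23.4
```

View pics/e.png

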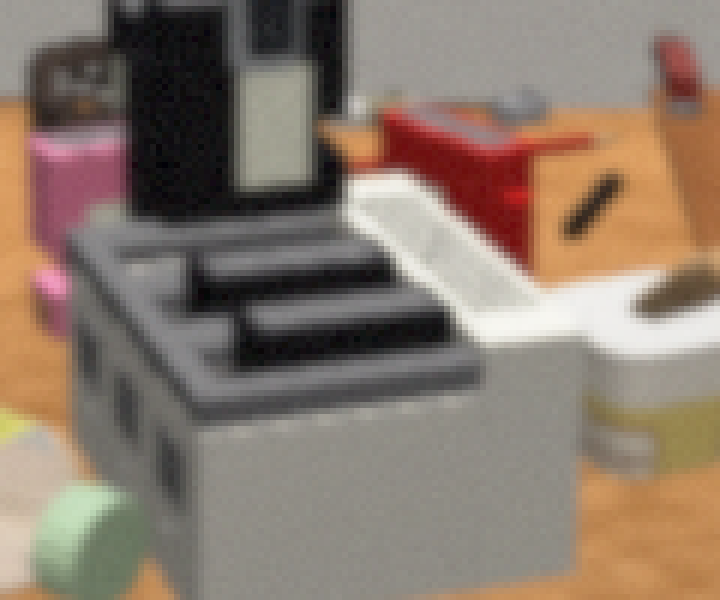

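The held cartridge is over bay 0, upright and rib forward, with its underside at about (235,215). I lower it in steps and watch the force.

```bash
python3 -m crank '[[10,[-0.007,-0.002,0.03],[0,0,0]],[10,[-0.007,-0.002,0.06],[0,0,0]],[10,[-0.007,-0.002,0.075],[0,0,0]],[10,[-0.007,-0.002,0.09],[0,0,0]],[10,[-0.007,-0.002,0.09],[0,0,0]],[10,[-0.007,-0.002,0.09],[0,0,0]]]'
python3 - <<'E'
from h import *
DOCK=(np.array([565.4,-.6]),20.85)
go(dk(-7,46,DOCK),92,20.85)
E
```

```text
clock: 15.17
eef_pos: [541.5, 39.7, 121.3]
tool_rot: [0.0, 0.984, 0.181, -0.0]
ft_force: [0.8, -1.8, -0.1]
width: 23.4
grip_force: 34.7
t 15.17 pos [541.5  39.7 121.3] yaw 20.84 shift [0.0049 0.0009 0.1467] turn [ 0.0001  0.0007 -0.0001] F [ 0.8 -1.8 -0.1] w 23.4
```

```bash
python3 -m crank '[[10,[0,0,0.03],[0,0,0]],[10,[0,0,0.06],[0,0,0]],[10,[0,0,0.09],[0,0,0]],[10,[0,0,0.11],[0,0,0]],[10,[0,0,0.13],[0,0,0]],[10,[0,0,0.13],[0,0,0]]]'
python3 - <<'E'
from h import *
DOCK=(np.array([565.4,-.6]),20.85)
go(dk(-7,46,DOCK),92,20.85)
E
```

```text
clock: 15.67
eef_pos: [541.4, 39.7, 94.8]
tool_rot: [0.0, 0.984, 0.181, -0.001]
ft_force: [1.8, -1.7, -1.6]
width: 23.4
grip_force: 34.6
t 15.67 pos [541.4  39.7  94.8] yaw 20.84 shift [0.0053 0.0009 0.0138] turn [ 0.0001  0.0007 -0.0002] F [ 1.8 -1.7 -1.6] w 23.4
```

```bash
python3 -m crank '[[25,[0,0,0],[0,0,0]],[42,[0,0,0],[0,0,0]],[42,[0,0,0],[0,0,0]],[42,[0,0,0],[0,0,0]],[42,[0,0,-0.1],[0,0,0]],[42,[0,0,-0.25],[0,0,0]],[0,[0,0,-0.25],[0,0,0]],[0,[0,0,-0.25],[0,0,0]],[0,[0,0,-0.25],[0,0,0]],[0,[0,0,-0.25],[0,0,0]],[0,[0,0,-0.25],[0,0,0]],[0,[0,0,-0.25],[0,0,0]],[0,[0,0,-0.25],[0,0,0]]]'
python3 - <<'E'
from h import *
p,d=save('side','pics/f.png')
DOCK=(np.array([565.4,-.6]),20.85)
go(dk(-8,46,DOCK),116,20.85)
cv2.imwrite('pics/f.png',cv2.resize(p[190:290,260:380],(720,600),interpolation=3))
E
```

```text
clock: 16.75
eef_pos: [541.3, 40.0, 145.0]
tool_rot: [-0.0, 0.984, 0.181, -0.001]
ft_force: [-0.0, 0.5, 0.1]
width: 0.1
grip_force: 0.0
t 16.8 pos [541.5  40.  145.2] yaw 20.84 shift [-0.0002  0.0023  0.1462] turn [-0.0004  0.0006 -0.0002] F [-0.1 -0.5  0.1] w 0.2
```

View pics/f.png

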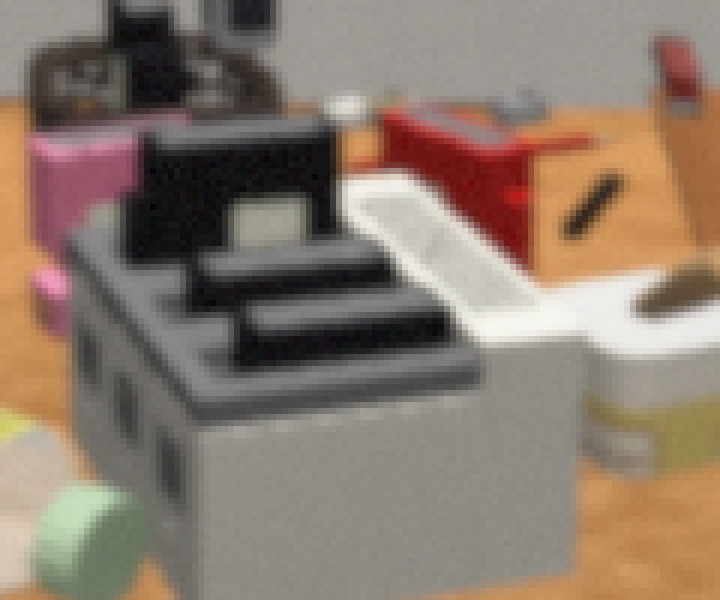

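The new cartridge is guided upright in bay 0, its top at about (240,130). I press it to the stop.

```bash
python3 -m crank '[[0,[0,0.002,0.08],[0,0,0]],[0,[0,0.002,0.13],[0,0,0]],[0,[0,0.002,0.15],[0,0,0]],[0,[0,0.002,0.17],[0,0,0]],[0,[0,0.002,0.19],[0,0,0]],[0,[0,0.002,0.21],[0,0,0]],[0,[0,0.002,0.23],[0,0,0]],[0,[0,0.002,0.25],[0,0,0]],[0,[0,0.002,0.27],[0,0,0]],[0,[0,0.002,0.285],[0,0,0]],[0,[0,0.002,0.3],[0,0,0]],[0,[0,0.002,0.31],[0,0,0]],[0,[0,0.002,0.31],[0,0,0]],[0,[0,0.002,0.31],[0,0,0]]]'
```

```text
clock: 17.97
eef_pos: [541.8, 39.6, 83.7]
tool_rot: [-0.0, 0.984, 0.181, -0.0]
ft_force: [-0.8, -0.6, 2.6]
width: -0.0
grip_force: 1.3
```

Not at the stop yet, so 2 mm more, then release.

```bash
python3 -m crank '[[0,[0,0,0.006],[0,0,0]],[0,[0,0,0.012],[0,0,0]],[0,[0,0,0.012],[0,0,0]],[0,[0,0,0.012],[0,0,0]]]'
```

```text
clock: 18.3
eef_pos: [543.0, 39.5, 83.4]
tool_rot: [0.0, 0.984, 0.181, 0.001]
ft_force: [-2.6, -1.2, 9.7]
width: -0.1
grip_force: 4.6
```

```bash
python3 -m crank '[[0,[0,0,0.018],[0,0,0]],[0,[0,0,0.018],[0,0,0]],[0,[0,0,-0.05],[0,0,0]],[0,[0,0,-0.2],[0,0,0]],[0,[0,0,-0.4],[0,0,0]],[0,[0,0,-0.6],[0,0,0]],[0,[0,0.3,-0.7],[0,0,0]],[0,[-0.2,0.5,-0.7],[0,0,0]],[0,[-0.4,0.7,-0.7],[0,0,0]],[0,[-0.4,0.95,-0.7],[0,0,0]],[0,[-0.4,0.95,-0.7],[0,0,0]],[0,[-0.4,0.95,-0.7],[0,0,0]]]'
python3 - <<'E'
from h import *
p,d=save('side','pics/g.png');q,dt=save('top','pics/gt.png')
im=np.zeros((600,800,3),np.uint8)
im[:400,:480]=cv2.resize(p[190:290,260:380],(480,400),interpolation=3)
im[:400,480:]=cv2.resize(q[190:315,135:235],(320,400),interpolation=3)
im[400:600,:400]=cv2.resize(q[195:295,270:470],(400,200),interpolation=3);cv2.imwrite('pics/g.png',im)
W=cloud('top',dt);o,a=DOCK;c,s=np.cos(np.radians(a)),np.sin(np.radians(a))
X=(W[...,0]-o[0])*c+(W[...,1]-o[1])*s;Y=-(W[...,0]-o[0])*s+(W[...,1]-o[1])*c
for y in(46,0,-46):
    m=(abs(Y-y)<8)&(X>-34)&(X<18);print(y,m.sum(),np.nanmedian(W[m][:,2]),np.nanpercentile(W[m][:,2],[10,90]))
st=observe();print(st['eef_pos'],st['clock'],st['ft_force'])
E
```

```text
clock: 19.3
eef_pos: [534.4, -171.9, 221.4]
tool_rot: [0.001, 0.984, 0.178, 0.0]
ft_force: [-0.0, 0.4, 0.3]
width: -0.0
grip_force: 0.0
46 227 88.0455163358796 [86.34398925 89.85480413]
0 226 88.08988122524352 [86.1161917  89.82866268]
-46 229 88.06886836553429 [86.12701741 89.84830553]
[ 534.56405239 -168.09449841  221.04314605] 19.4 [-0.33371464  0.72209731  0.50832605]
```

View pics/g.png

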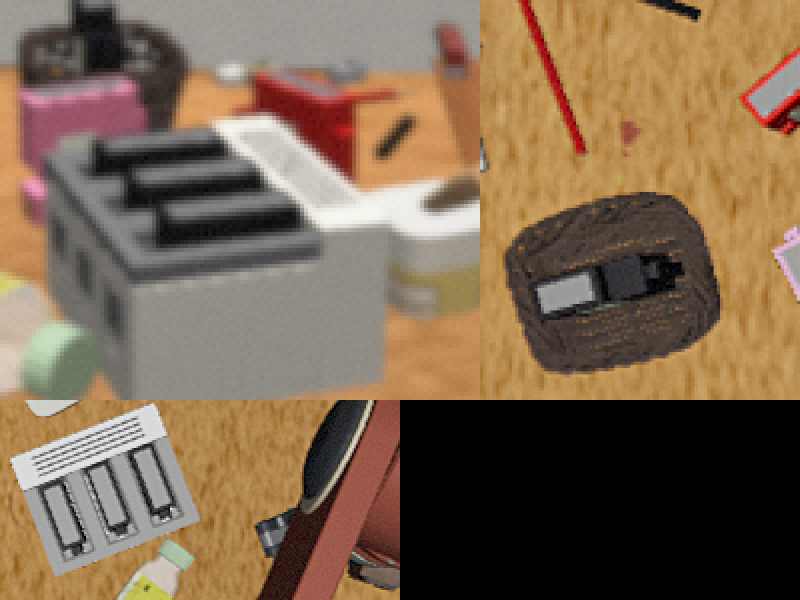

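All three cartridges are level at 88 mm, and the cleaner stands in the basket at about (600,285). I check its height and then hand in.

```bash
python3 -m crank '[[0,[0,0,0],[0,0,0]],[0,[0,0,0],[0,0,0]],[0,[0,0,0],[0,0,0]]]' >/dev/null; python3 - <<'E'
from h import *
W=cloud('top',np.load('/tmp/top_d.npy'))
w=W[240:310,140:215].reshape(-1,3);w=w[w[:,2]>72];print(len(w),np.median(w,0))
if np.median(w[:,2])<96: print(finish_job())
E
```

```text
327 [488.62024358 304.2967277   84.76605285]
the job is handed in; nothing more can be done
None
```

The job is handed in: the new ink cartridge is latched in bay 0 with its top level with the other two at 88 mm, the cleaning cartridge is standing in the basket, and nothing else was seen to move; I got no verdict back.

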